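Seat a folded cover in the drilling fixture and lock the toggle clamp

ROBOT

A 7-joint arm with a two-finger parallel gripper is mounted at the origin on the work surface. World frame = base frame: x ahead of the robot, y to its left, z up, the work surface at z = 0. Lengths are in mm, angles in rad, forces in N, time in s.
With the tool pointing down it reaches from about 425 to 875 mm from the base axis. Payload 8.4 kg.
Tool frame: the origin (TCP) lies at the very end of the fingers, on their centre line; the grasp point (between the pads) lies 19 mm behind it; z points along the fingers, y is the direction in which the jaws open and shut (so a half turn about z gives the same grasp; the last joint's range is limited). The gripper opens to 85 mm and grips with 20 to 120 N. Pads are 22 mm wide; open, the fingers measure 114 mm over their backs; the gripper's body (76 mm by 85 mm) begins 54 mm behind the grasp point. The pads swing forward as they close: fully open they stand 13 mm farther back than shut.
Start: joints at [1.106, 0.333, 0.04, 1.465, -0.013, 1.343, -0.059], TCP at [232.479, -606.974, 231.308] pointing down, gripper open.
Joint ranges: [-2.58, 2.58], [-0.38, 2.09], [-1.3, 1.39], [0.25, 2.4], [-1.5, 4.64], [0.08, 2.09], [-2.65, 2.65]. Speed limits (rad/s): [2.22, 2.22, 2.79, 2.79, 3.14, 3.14, 3.14].

INTERFACE

Orientations are given as a rotation vector (axis times angle).
In Python, from station import arm gives the robot as it stands. The module is installed in compiled form; this text tells all that it offers.
- The arm moves only by the tool jog_arm, never from a script. Its argument "steps" is a list of rows, each an object of numbers: "x", "y", "z": the shift along the tool's x, y, z in mm; "ax", "ay", "az": the turn, a rotation vector about the tool's x, y, z in rad. In form: [{"x": .., "y": .., "z": .., "ax": .., "ay": .., "az": ..}, ...]. A call has 1 to 12 rows; each row is the pose to reach, as a shift and turn from the pose commanded when the call began, along the tool's axes at that moment; what a row does not reach only later rows make up. A row lasts 1/12 s, in which the tool goes at most 41.7 mm and 7.16 degrees, less where a joint would pass 70% of its speed; a pose out of reach is approached as far as the arm can. A call with a gripper value outside its range is refused whole. "claw" is the opening, from -1 (shut) to 1 (fully open), set as the call begins (left out, the last holds). The fingers move at their own pace and stop on an object; "force" is the grip in N (left out, the last holds). Time passes only in rows, so rows that repeat a pose let the fingers close. It gives the time, the measured TCP pose, the force and the opening at its end, in the units of the state.
- arm.state(): the state, without advancing time (a new reading comes with each control period).
- arm.capture(name): name is "scene" or "side" or "wrist"; returns the picture (480x640x3 uint8, red, green, blue); there is no depth.
- arm.get_calibration(name): a dict with "K" (3x3 intrinsics, pixels), "D" ([k1, k2, p1, p2, k3] as OpenCV has them; the pictures are not rectified), "cam_to_world" (4x4, takes a point from camera to world coordinates). Camera axes: x right, y up, looking along -z (the intrinsics and any distortion apply to the point x, -y, -z); pixel columns grow to the right and rows downward; lengths in mm; the calibration is good to about 2 mm. A picture is of the moment at which its call begins: read the wrist's pose just before it. get_calibration takes no time and is no camera call; for the wrist camera it gives the pose at the moment of the call.
- arm.close_job(): hands the job in, once; it reports no verdict.
Trained networks look in the newest picture that a camera, given by its name, has taken for a name from the list of things; names that differ only in an ending like _2 or _b are one class to them, and where a whole thing is asked for, a point or a joint stands for the part that bears it (a point fixed in the world has none). Each returns a list of dicts, best first, with "score" (0 to 1); they miss things now and then, are a little off and sometimes report something else, mostly with a low value. They report only what shows in the picture. A call takes as long as a camera call. They do not tell look-alikes from the thing itself.
- arm.search_frame(camera, target): "pixel" ([column, row] in pixels, amid what is visible of it).
- arm.trace(camera, target): "region" (480x640 bool, what is visible of it) and "pixel" ([column, row] in pixels, amid what is visible of it).
- arm.landmark_of(camera, target): "pixel" ([column, row] in pixels: a listed point, or the origin of a listed thing).
The state is a dict: "time": time; "q": joint angles; "joint_vel": joint speeds; "joint_efforts": joint torques, N m; "tool_pos": TCP position; "ee_rot": TCP orientation; "force": force on the tool from outside, world axes, zero at the start; "ft_torque": the same for the moment, N m; "width": finger opening in mm.
Only numpy, scipy, OpenCV 4.12 (cv2) and the standard library are available. Lean on these libraries where they do the work, as an engineer would, in place of code of your own. Each camera call takes 0.05 s, during which the arm holds its last target. There are 200 camera calls.

TASK

Slide the small folded sheet-metal cover on the fixture plate until it sits flush against both the fence and the end stop, pushing gently so that the thin sheet is not dented. Then push the toggle clamp's handle down past its over-center point until it rests locked on its stop and the spindle presses the cover down, without forcing the handle, and let go. Leave everything else on the bench where it is.

Things in the scene. Friction and masses are not known exactly. Their poses are not given: they have to be found in the camera images.
- fixture: Fixture bolted to the bench: dark steel plate 190 x 270 x 12 mm, x -103..87, y -120..150 mm in its frame. Origin on the bench, below the middle of the seated cover; z up, +y towards the fence and the clamp behind it, +x towards the end stop. The clamp stands on the line x = 0, y 63..147 mm, and counts as part of the fixture; over 30 N from the robot on any of it would bend it.
- nest (a point): Where the inner faces of fence and end stop would meet, on the plate's top: fixture x 55, y 50, z 12 mm; axes as the fixture's. Fence: steel bar, inner face y = 50, x -95..50 mm. End stop: steel bar, inner face x = 55, y -42..18 mm. Both stand 18 mm above the plate.
- cover: The work: loose cover of folded grey sheet steel, 110 (x) x 100 (y) x 24 mm, flat side up, about 0.35 kg. Origin: centre of its underside. Its +y side goes to the fence, +x side to the end stop; it starts 12 to 35 mm short of both, turned up to 0.15 rad. Seated, it lies straight above the fixture's origin, axes alike. Slides under 1 to 5 N; over 25 N from the fingers dents it.
- cover_far_corner (a point): Lower corner of the cover that belongs in the nest (cover x +55, y +50, z 0 mm).
- cover_near_corner (a point): The other lower corner on the cover's fence side (cover x -55, y +50, z 0 mm). A cover that meets the fence askew, with one corner, may jam there if pushed in the middle; a push near the lagging end turns it flush.
- clamp_handle (a joint): Handle angle, rad: 0 = open, standing 1.0 rad above level; grows as the handle is pushed outward (fixture +y) and down; 1.0 = level, locked on its stop. Starts at -0.05..0.08, stays where left. About 2 N at the grip moves it up to 0.6, where the pad meets the cover; then the spring resists, 10 to 15 N at the grip; past over-center at about 0.92 it snaps to the stop by itself.
- handle_pivot (a point): Axis of the handle's hinge, parallel to the fixture's x; at fixture x 0, y 127.5, z 87 mm.
- handle_grip (a point): Point on the centre line of the handle's round black grip, 100 mm from the pivot. The grip is 18 mm thick and runs from 45 to 125 mm from the pivot, straight away from it (along fixture +y when locked, then 87 mm above the bench).
- clamp_spindle: The clamp's sprung spindle with a rubber pad 18 mm across; origin in the pad, 9 mm above its pressing face. Open, it is swung up with its bar, which leans 12 deg from upright above the fence; the bar comes down as the handle goes down. Locked, it presses on the seated cover at fixture x 0, y 10 to 25 mm with about 30 N.
- rivet_tin: Bystander: round tin, 40 mm across, 32 mm high, on the plate beside the clamp.
- scriber: Bystander: steel scriber about 120 mm long, lying behind the fixture.
- big_cover: Bystander: larger folded cover 240 x 190 x 35 mm, on the bench to the right.
- angle_strip: Bystander: aluminium angle strip 200 mm long, far left.
- hammer: Bystander: hammer, left.
- grinder: Bystander: angle grinder, left.
- steel_rule: Bystander: steel rule 250 mm long, right, near the robot.
Things that resemble listed ones, but are neither listed nor needed, are in the scene too. What is shaped like the cover but orange, pink or yellow is not meant.

How it is judged (in metres and radians):
On the way, in this order (a step that is already met when the one before it is completed fails the run):
1. the cover is flush against the fence and the end stop (x of cover_far_corner in the frame of nest between -0.0015 and 0.003 m and y of cover_far_corner in the frame of nest between -0.0015 and 0.003 m and y of cover_near_corner in the frame of nest between -0.0015 and 0.003 m and z of each of cover_far_corner, cover_near_corner in the frame of nest below 0.003 m), for 0.2 s.
2. the clamp is locked on the cover (value of joint clamp_handle above 0.96 rad and contact force between clamp_spindle and cover above 15 N), for 0.2 s.
At the end, for the whole second after the job is handed in: The cover lies flat on the plate, both corners of its fence side within 1.5 mm of the fence and its far corner within 1.5 mm of the end stop; the clamp handle is at its stop (joint over 0.96) and at rest; the spindle presses on the cover with more than 15 N (all of step 1 and all of step 2 and velocity of joint clamp_handle between -0.05 and 0.05 rad/s and linear speed of cover below 0.01 m/s); the robot touches nothing.
It fails at once if the cover is dented (fingers press on it with more than 25 N) (contact force between the fingers and cover above 25 N).
It fails at once if the clamp or fixture is forced (more than 30 N from the robot) (contact force between any of the fingers, the arm and fixture above 30 N).
It fails at once if a bystander is moved by more than 20 mm (distance of any of rivet_tin, scriber, big_cover, angle_strip, hammer, grinder, steel_rule from where it was at the start of the episode above 0.02 m).
It also fails if it takes over 72 s, if anything falls off the work surface, if the arm or the gripper's body presses on something with over 40 N, if the wrist force passes 120 N, or if a joint passes its speed limit or range.

## Working session

There is one attempt and no reset: what is moved stays moved. The work goes in short steps, Python scripts to look and compute and a tool call to move; the robot and the scene stay as the last step left them, time stands still between calls to the robot, and variables do not carry over. Pictures are saved under pics/ and viewed, about 8 in all and at most 12, crops included, and the job is handed in when it is done.

Besides the shell and the picture viewer there is one more tool, called after "Call:" as a command line: name --argument value ..., lists and objects as JSON in quotes. jog_arm: Moves the arm, as the interface text tells. Its arguments: {"type":"object","properties":{"steps":{"type":"array"},"claw":{"type":"number"},"force":{"type":"number"}},"required":["steps"]}

```bash
mkdir -p pics
python3 - <<'E'
from station import arm
import cv2,numpy as np
np.set_printoptions(precision=3,suppress=True)
print(arm.state())
for c in ["scene","side"]:
    im=arm.capture(c); cv2.imwrite(f"pics/{c}0.png",im[:,:,::-1])
    k=arm.get_calibration(c); print(c,k)
    for t in ["cover","fixture","nest","cover_far_corner","cover_near_corner","handle_pivot","handle_grip","clamp_spindle","rivet_tin"]:
        print(t,[(np.round(d["pixel"],1).tolist(),round(d["score"],2)) for d in arm.landmark_of(c,t)[:3]])
E
```

```text
{'time': 0.0, 'q': array([ 1.106,  0.334,  0.04 ,  1.466, -0.013,  1.343, -0.059]), 'joint_vel': array([-0.   ,  0.001,  0.001,  0.001,  0.001,  0.   , -0.001]), 'joint_efforts': array([ -0.   , -65.856,   1.365, -40.558,   0.017,   0.012,   0.   ]), 'tool_pos': array([ 232.306, -606.57 ,  230.428]), 'ee_rot': array([-3.088, -0.571,  0.001]), 'force': array([-0.262, -0.027,  0.137]), 'ft_torque': array([-0.048,  0.022,  0.06 ]), 'width': 85.39257688474447}
scene {'K': array([[493.331,   0.   , 332.853],
       [  0.   , 493.331, 239.681],
       [  0.   ,   0.   ,   1.   ]]), 'D': array([0.024, 0.   , 0.   , 0.   , 0.   ]), 'cam_to_world': array([[  -0.5  ,   -0.694,    0.518, 1112.923],
       [   0.866,   -0.411,    0.285,  342.026],
       [   0.015,    0.591,    0.807, 1048.416],
       [   0.   ,    0.   ,    0.   ,    1.   ]])}
cover [([310.9, 210.2], 0.88), ([423.9, 311.4], 0.82), ([377.9, 244.2], 0.8)]
fixture [([286.4, 287.4], 0.57)]
nest [([299.8, 312.7], 0.89), ([312.2, 266.2], 0.61)]
cover_far_corner [([350.2, 237.9], 0.92), ([293.4, 303.3], 0.9), ([203.1, 223.3], 0.83)]

[... 533 characters left out ...]
1],
       [   -0.006,     0.676,     0.737,  1364.442],
       [    0.   ,     0.   ,     0.   ,     1.   ]])}
cover [([284.1, 310.3], 0.9), ([267.8, 260.6], 0.89), ([286.1, 206.3], 0.75)]
fixture [([352.5, 271.2], 0.77)]
nest [([355.6, 249.8], 0.9), ([349.1, 272.1], 0.49), ([347.7, 241.8], 0.28)]
cover_far_corner [([276.7, 291.5], 0.93), ([280.4, 275.0], 0.8), ([371.4, 361.1], 0.76)]
cover_near_corner [([324.9, 267.1], 0.96), ([263.6, 320.5], 0.91), ([406.4, 340.4], 0.87)]
handle_pivot [([314.6, 389.6], 0.74), ([332.5, 223.6], 0.64)]
handle_grip [([328.1, 192.3], 0.61), ([385.8, 261.4], 0.37)]
clamp_spindle [([346.8, 238.9], 0.58)]
rivet_tin [([328.1, 265.5], 0.71), ([316.0, 251.4], 0.58)]
```

View pics/scene0.png

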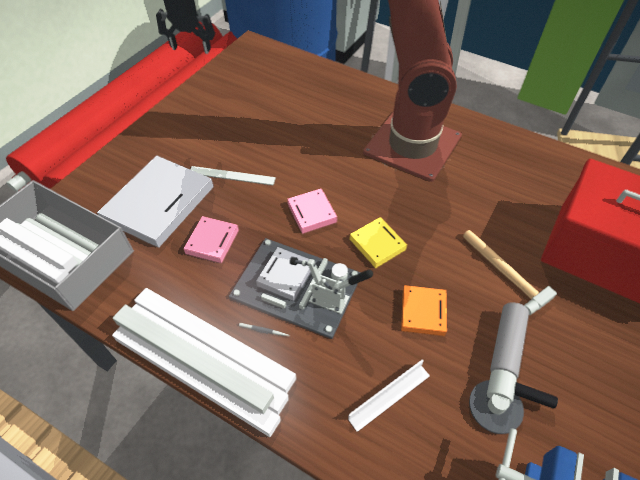

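View pics/side0.png

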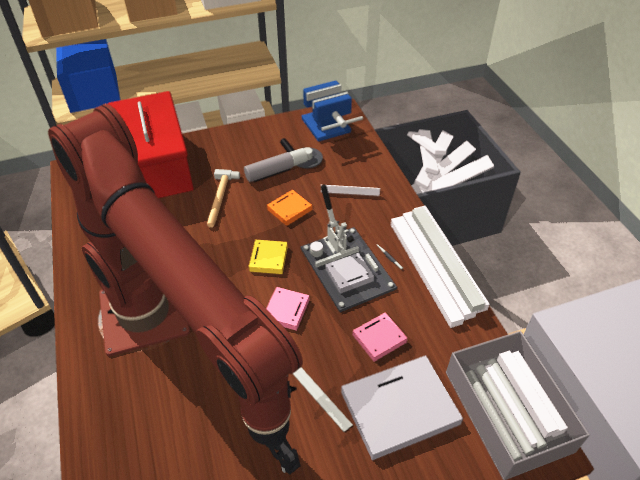

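The scene view shows the fixture plate (corners near 265,240 / 230,293 / 333,335) with the small grey cover on it at about (285,270). The look-alikes are pink (312,210), pink (211,240), yellow (378,244), orange (424,310) and the big grey cover (157,200). I choose the grey one on the plate.

```bash
cat > h.py <<'E'
import numpy as np,cv2
from station import arm
from scipy.spatial.transform import Rotation as R
from scipy.optimize import least_squares
np.set_printoptions(precision=2,suppress=True)
F=np.diag([1,-1,-1.])
def ray(k,px):
    u=cv2.undistortPoints(np.array([[px]],float),k["K"],k["D"])[0,0]
    T=k["cam_to_world"]; return T[:3,3],T[:3,:3]@F@np.array([u[0],u[1],1])
def atz(k,px,z):
    o,d=ray(k,px); return (o+d*(z-o[2])/d[2])
def proj(k,P):
    T=k["cam_to_world"]; P=np.atleast_2d(P)
    c=(P-T[:3,3])@T[:3,:3]@F
    return cv2.projectPoints(c,np.zeros(3),np.zeros(3),k["K"],k["D"])[0][:,0]
def w(pose,P): # pose x,y,yaw ; fixture pts -> world
    P=np.atleast_2d(np.array(P,float)); c,s=np.cos(pose[2]),np.sin(pose[2])
    return np.c_[pose[0]+c*P[:,0]-s*P[:,1],pose[1]+s*P[:,0]+c*P[:,1],P[:,2]]
def fit(obs,x0): # obs: (k,P,px)
    f=lambda p:np.concatenate([(proj(k,w(p,P))[0]-px) for k,P,px in obs])
    return least_squares(f,x0,loss="soft_l1",f_scale=1.5)
NEST=[55,50,12];PIV=[0,127.5,87]
def grip(a,r=100): return [0,127.5+r*np.cos(1-a),87+r*np.sin(1-a)]
E
python3 - <<'E'
from h import *
ks,kd=arm.get_calibration("scene"),arm.get_calibration("side")
for p in [(265,240),(230,293),(333,335),(286,287)]: print(atz(ks,p,12))
for p in [(302,247),(345,306),(395,285),(352,271)]: print(atz(kd,p,12))
obs=[(ks,NEST,[299.8,312.7]),(ks,PIV,[340.6,289.5]),(kd,NEST,[355.6,249.8]),(kd,PIV,[332.5,223.6])]
for P,a,b in [([87,-120,12],None,None)]: pass
for y0 in [0,1.5,3,-1.5]:
    r=fit(obs,[650,-100,y0]); print(r.x,r.cost,r.fun)
E
python3 -c "
import cv2
a=cv2.imread('pics/scene0.png')[225:345,215:385];b=cv2.imread('pics/side0.png')[180:315,280:420]
cv2.imwrite('pics/c1.png',cv2.hconcat([cv2.resize(a,(400,500),interpolation=2)*1,cv2.resize(b,(400,500),interpolation=2)]))"
```

```text
[ 538.16 -175.5    12.  ]
[ 710.92 -157.65   12.  ]
[680.64 110.59  12.  ]
[628.88 -51.11  12.  ]
[502.12  77.92  12.  ]
[ 550.77 -174.9    12.  ]
[ 715.47 -151.93   12.  ]
[614.94 -61.76  12.  ]
[648.37 -90.06   0.45] 115.94882765072163 [-14.08  -5.28 -20.34 -16.56  10.34   6.35   3.11  12.11]
[648.66 -91.39   0.46] 119.60687354380455 [-14.55  -5.48 -20.89 -16.83  10.53   6.64   3.27  12.45]
[617.35 -41.65   6.38] 7.877439624180772 [ 0.25 -1.51 -0.06 -0.95  3.6  -0.98  0.25 -2.73]
[617.35 -41.65 163.46] 7.877439624188712 [ 0.25 -1.51 -0.06 -0.95  3.6  -0.98  0.25 -2.73]
```

View pics/c1.png

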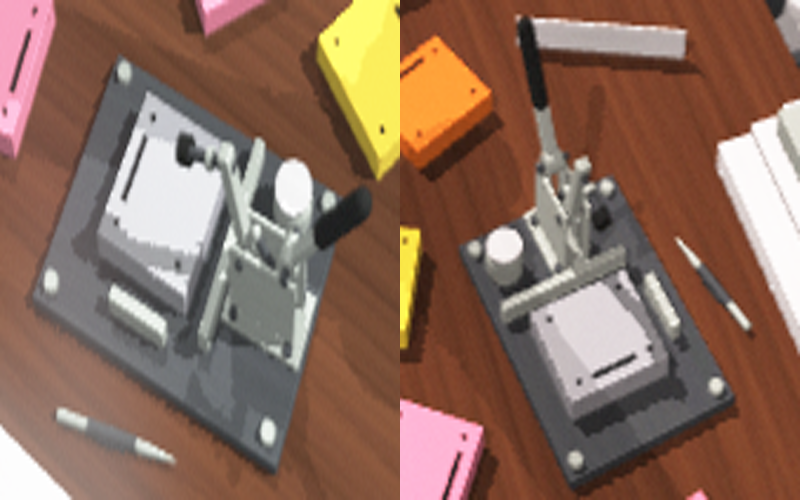

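```bash
cat >> h.py <<'E'
def tri(k1,p1,k2,p2):
    o1,d1=ray(k1,p1);o2,d2=ray(k2,p2)
    s=np.linalg.lstsq(np.c_[d1,-d2],o2-o1,rcond=None)[0]; a,b=o1+d1*s[0],o2+d2*s[1]
    return (a+b)/2,np.linalg.norm(a-b)
def inv(p,P): # world->fixture
    P=np.array(P,float); c,s=np.cos(p[2]),np.sin(p[2]); d=P[:2]-p[:2]
    return np.array([c*d[0]+s*d[1],-s*d[0]+c*d[1],P[2]])
def goal(pos,Rt): # shift & turn in tool frame (from the commanded ~ measured pose)
    s=arm.state(); R0=R.from_rotvec(s["ee_rot"])
    print("shift",R0.inv().apply(np.array(pos)-s["tool_pos"]),"turn",(R0.inv()*Rt).as_rotvec())
def down(yaw): # tool z down, tool x at heading yaw
    c,s=np.cos(yaw),np.sin(yaw); return R.from_matrix(np.array([[c,s,0],[s,-c,0],[0,0,-1]]))
E
python3 - <<'E'
from h import *
ks,kd=arm.get_calibration("scene"),arm.get_calibration("side")
p=[617.3,-41.7,.097]
for a,b in [((293.6,261),(350,238)),((298.8,260.7),(346.8,238.9)),((362,276.1),(328.1,192.3))]:
    P,e=tri(ks,a,kd,b); print(inv(p,P),e)
s=arm.state();R0=R.from_rotvec(s["ee_rot"]);print(R0.as_matrix())
k=arm.get_calibration("wrist");T=k["cam_to_world"];print(k["K"],k["D"])
print("cam in tool",R0.inv().apply(T[:3,3]-s["tool_pos"]),(R0.inv().as_matrix()@T[:3,:3]))
goal(w(p,[-10,-110,330])[0],down(p[2]-np.pi/2));goal(w(p,[-10,-110,330])[0],down(p[2]+np.pi/2));goal(w(p,[-10,-110,330])[0],R0)
E
```

```text
[  0.32  11.35 125.52] 0.3281922487858274
[ -7.82  18.47 119.01] 2.690294606834216
[  1.62 172.1  169.51] 5.87938010223487
[[ 0.93  0.36 -0.  ]
 [ 0.36 -0.93  0.  ]
 [ 0.   -0.   -1.  ]]
[[332.66   0.   321.45]
 [  0.   332.66 241.2 ]
 [  0.     0.     1.  ]] [-0.05  0.    0.    0.    0.  ]
cam in tool [  68.45    0.79 -140.67] [[-0.    0.96  0.27]
 [ 1.    0.    0.  ]
 [ 0.    0.27 -0.96]]
shift [ 522.69 -286.84  -98.67] turn [-0.    0.    1.84]
shift [ 522.69 -286.84  -98.67] turn [-0.  -0.  -1.3]
shift [ 522.69 -286.84  -98.67] turn [0. 0. 0.]
```

Run:
```python
from h import *
p=[617.3,-41.7,.097]
goal(w(p,[-60,-20,250])[0],down(p[2]+np.pi))
```

```text
shift [ 498.38 -386.88  -18.66] turn [-0.   -0.   -2.87]
```

Call:
jog_arm --steps '[{"x": 21, "y": -16, "z": -10, "az": -0.12}, {"x": 42, "y": -32, "z": -20, "az": -0.24}, {"x": 63, "y": -48, "z": -30, "az": -0.36}, {"x": 84, "y": -65, "z": -40, "az": -0.48}, {"x": 105, "y": -81, "z": -50, "az": -0.6}, {"x": 126, "y": -97, "z": -60, "az": -0.72}, {"x": 147, "y": -113, "z": -60, "az": -0.84}, {"x": 168, "y": -129, "z": -60, "az": -0.96}, {"x": 189, "y": -145, "z": -60, "az": -1.08}, {"x": 210, "y": -162, "z": -60, "az": -1.2}, {"x": 231, "y": -178, "z": -60, "az": -1.32}, {"x": 250, "y": -194, "z": -60, "az": -1.44}]' --claw 0.2

```text
invalid input at $.steps[0]: expected keys x, y, z, ax, ay, az
```

Run:
```python
from h import *
p=[617.3,-41.7,.097]
print(arm.state()["q"])
goal(w(p,[-60,-20,250])[0],down(p[2]+np.pi))
```

```text
[ 1.11  0.33  0.04  1.47 -0.01  1.34 -0.06]
shift [ 498.38 -386.88  -18.66] turn [-0.   -0.   -2.87]
```

Call:
jog_arm --steps '[{"x": 21, "y": -16, "z": -10, "ax": 0, "ay": 0, "az": -0.12}, {"x": 42, "y": -32, "z": -20, "ax": 0, "ay": 0, "az": -0.24}, {"x": 63, "y": -48, "z": -30, "ax": 0, "ay": 0, "az": -0.36}, {"x": 84, "y": -65, "z": -40, "ax": 0, "ay": 0, "az": -0.48}, {"x": 105, "y": -81, "z": -50, "ax": 0, "ay": 0, "az": -0.6}, {"x": 126, "y": -97, "z": -60, "ax": 0, "ay": 0, "az": -0.72}, {"x": 147, "y": -113, "z": -60, "ax": 0, "ay": 0, "az": -0.84}, {"x": 168, "y": -129, "z": -60, "ax": 0, "ay": 0, "az": -0.96}, {"x": 189, "y": -145, "z": -60, "ax": 0, "ay": 0, "az": -1.08}, {"x": 210, "y": -162, "z": -60, "ax": 0, "ay": 0, "az": -1.2}, {"x": 231, "y": -178, "z": -60, "ax": 0, "ay": 0, "az": -1.32}, {"x": 250, "y": -194, "z": -60, "ax": 0, "ay": 0, "az": -1.44}]' --claw 0.2

```text
time: 2.0
tool_pos: [397.3, -334.9, 291.5]
ee_rot: [1.938, 2.472, 0.0]
force: [-0.0, -0.1, 0.6]
width: 51.3
```

Run:
```python
from h import *
p=[617.3,-41.7,.097]
print(arm.state()["q"])
goal(w(p,[-60,-20,250])[0],down(p[2]+np.pi))
```

```text
[ 0.89  0.06 -0.29  1.67  0.02  1.41  0.84]
shift [221.02 221.43  41.53] turn [ 0.    0.   -1.43]
```

Call:
jog_arm --steps '[{"x": 19, "y": 19, "z": 0, "ax": 0, "ay": 0, "az": -0.12}, {"x": 38, "y": 38, "z": 0, "ax": 0, "ay": 0, "az": -0.24}, {"x": 56, "y": 56, "z": 0, "ax": 0, "ay": 0, "az": -0.36}, {"x": 75, "y": 75, "z": 0, "ax": 0, "ay": 0, "az": -0.48}, {"x": 94, "y": 94, "z": 0, "ax": 0, "ay": 0, "az": -0.6}, {"x": 112, "y": 112, "z": 0, "ax": 0, "ay": 0, "az": -0.72}, {"x": 131, "y": 131, "z": 7, "ax": 0, "ay": 0, "az": -0.84}, {"x": 150, "y": 150, "z": 14, "ax": 0, "ay": 0, "az": -0.96}, {"x": 168, "y": 168, "z": 21, "ax": 0, "ay": 0, "az": -1.08}, {"x": 187, "y": 187, "z": 28, "ax": 0, "ay": 0, "az": -1.2}, {"x": 205, "y": 205, "z": 35, "ax": 0, "ay": 0, "az": -1.32}, {"x": 221, "y": 221, "z": 41, "ax": 0, "ay": 0, "az": -1.43}]'

```text
time: 3.0
tool_pos: [560.6, -68.3, 250.1]
ee_rot: [-0.159, 3.137, 0.0]
force: [0.4, 0.1, -0.5]
width: 51.6
```

Run:
```python
from h import *
print(arm.state()["q"],arm.state()["tool_pos"])
k=arm.get_calibration("wrist"); im=arm.capture("wrist"); cv2.imwrite("pics/w1.png",im[:,:,::-1])
p=[617.3,-41.7,.097]
for t in ["nest","fixture","cover","cover_far_corner","cover_near_corner","handle_pivot","handle_grip","clamp_spindle"]:
    print(t,[(np.round(d["pixel"],1).tolist(),round(d["score"],2)) for d in arm.landmark_of("wrist",t)[:2]])
for n,P in dict(nest=NEST,piv=PIV,grip=grip(0),c1=[-103,-120,12],c2=[-103,150,12],c3=[87,-120,12],c4=[87,150,12]).items(): print(n,proj(k,w(p,P)))
```

```text
[ 0.58  0.2  -0.61  1.62  0.12  1.35  1.62] [560.63 -68.3  250.08]
nest [([372.4, 299.0], 0.88)]
fixture []
cover [([470.4, 66.9], 0.9), ([134.1, 225.2], 0.86)]
cover_far_corner [([355.2, 285.8], 0.88), ([82.2, 189.9], 0.76)]
cover_near_corner [([358.4, 197.9], 0.9), ([559.7, 251.2], 0.85)]
handle_pivot [([465.0, 279.8], 0.56)]
handle_grip [([574.7, 316.6], 0.91)]
clamp_spindle [([364.3, 296.9], 0.73)]
nest [[378.44 299.82]]
piv [[471.41 281.89]]
grip [[586.68 323.63]]
c1 [[233.56 170.19]]
c2 [[473.26 171.34]]
c3 [[243.74 322.37]]
c4 [[454.74 322.4 ]]
```

View pics/w1.png

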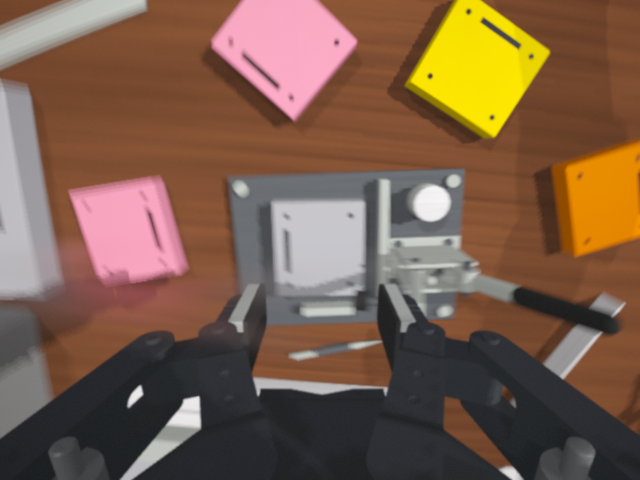

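```bash
python3 -c "
import cv2
a=cv2.imread('pics/w1.png')[160:340,215:480]
cv2.imwrite('pics/w1c.png',cv2.resize(a,None,fx=3,fy=3,interpolation=2))"
```

```text
(no output)
```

View pics/w1c.png

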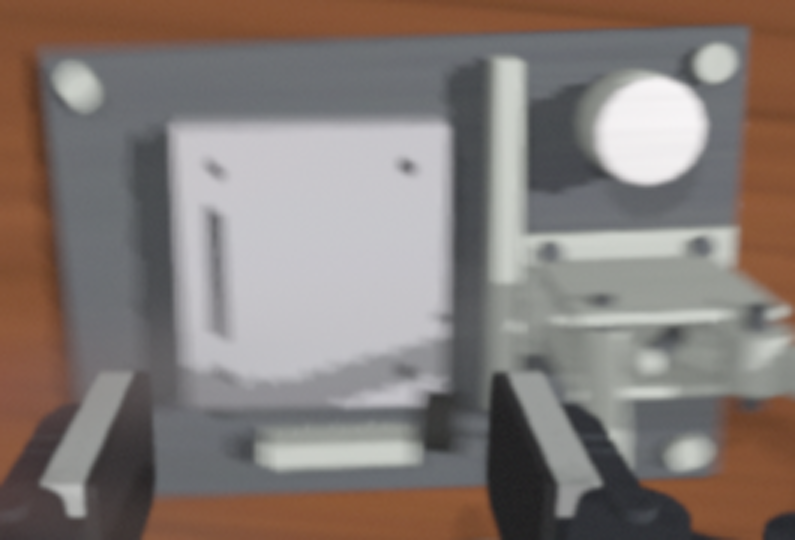

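Run:
```python
from h import *
k=arm.get_calibration("wrist")
obs=[(k,[-103,-120,12],[227.7,176.7]),(k,[-103,150,12],[464.7,169.3]),(k,[87,150,12],[455,318.3]),(k,[87,-120,12],[244.3,325.7]),(k,[-95,50,30],[377.3,179.3]),(k,NEST,[372.4,299])]
r=fit(obs,[617,-42,.1]);print("wrist",r.x,r.cost);print(r.fun.reshape(-1,2))
p=r.x
cx=np.array([[-55,-50,36],[-55,50,36],[55,50,36],[55,-50,36]]);px=[(271,200.7),(365.7,200.7),(365,295.7),(276,296.3)]
rc=fit([(k,a,b) for a,b in zip(cx,px)],[600,-60,.1]);print("cover",rc.x,rc.cost,rc.fun)
print("cover in fixture",inv(p,[*rc.x[:2],12]),rc.x[2]-p[2])
s=arm.state();print(R.from_rotvec(s["ee_rot"]).as_matrix())
```

```text
wrist [619.26 -50.3    0.13] 10.50178652299232
[[-1.89 -0.1 ]
 [ 0.38 -1.85]
 [-1.32  0.88]
 [-1.23  1.23]
 [ 2.03 -0.25]
 [ 3.6   0.52]]
cover [602.21 -70.34   0.1 ] 3.657964909339589 [ 1.14  1.   -0.49  0.05 -2.19 -0.74  0.89 -0.55]
cover in fixture [-19.5  -17.66  12.  ] -0.028915777754727687
[[-1.   -0.09  0.  ]
 [-0.09  1.   -0.  ]
 [-0.   -0.   -1.  ]]
```

Run:
```python
from h import *
ks,kd,k=[arm.get_calibration(c) for c in("scene","side","wrist")]
S=[(ks,[-103,-120,12],[265.2,238.9]),(ks,[87,-120,12],[229,296.5]),(ks,[87,150,12],[331.9,337.8]),(ks,NEST,[299.8,312.7])]
D=[(kd,[-103,150,12],[301.7,246.7]),(kd,[87,-120,12],[397.3,289.4]),(kd,[-103,-120,12],[341.3,311.5]),(kd,NEST,[355.6,249.8])]
arm.capture("wrist")
W=[]
for t,P in [("nest",NEST),("handle_pivot",PIV)]:
    d=arm.landmark_of("wrist",t)
    if d: print(t,d[0]["pixel"]); W.append((k,P,d[0]["pixel"]))
W+=[(k,[-103,-120,12],[227.7,176.7]),(k,[-103,150,12],[464.7,169.3]),(k,[87,150,12],[455,318.3]),(k,[87,-120,12],[244.3,325.7])]
for n,o in (("S",S),("D",D),("W",W),("all",S+D+W)):
    r=fit(o,[617,-42,.1]);print(n,r.x,r.cost);print(r.fun.reshape(-1,2).tolist() if n=="all" else "")
```

```text
nest [376.8, 297.4]
handle_pivot [468.5, 278.5]
S [620.62 -45.14   0.12] 2.2371630118407086

D [618.25 -55.42   0.13] 9.785760306138043

W [618.72 -48.83   0.13] 5.420069390577388

all [618.95 -48.7    0.13] 23.96977341671117
[[-0.6633578797985251, -1.3274207138637735], [-1.0969675758604467, -0.1991278194655024], [0.22328780228423284, -0.8402889808652958], [-1.6485169665768922, -2.634877869034824], [-1.9886943891690976, -1.3486255245256302], [-0.032813521151069835, -3.703690497321304], [-1.671045490514814, -2.1039133142860464], [4.163837382239365, 0.2917129480239282], [0.5082608034285272, 1.9990615156020795], [-0.596645993812956, -0.06718609470573256], [-0.4579825541594005, -0.2698449549164934], [1.8218560099784895, -1.9735039868730837], [-0.06471565717214389, 0.7632448242484315], [0.01956251720855562, 1.110625881676583]]
```

```bash
cat >> h.py <<'E'
p=np.array([619.,-48.7,.13])
def fgoal(P,yaw=np.pi,tilt=(0,0)): # fixture-frame goal, heading yaw rel. fixture, tilt rotvec (x,y) in fixture
    Rt=R.from_euler("z",p[2])*R.from_rotvec([tilt[0],tilt[1],0])*down(yaw)
    goal(w(p,P)[0],Rt)
def where():
    s=arm.state(); print("t",s["time"],"fix",inv(p,s["tool_pos"]),"F fix",(R.from_euler("z",-p[2]).apply(s["force"])),"w",s["width"])
E
python3 - <<'E'
from h import *
where()
for P in ([-105,-19,80],[-105,-19,21]): fgoal(P,np.pi,(0,-.15))
E
```

```text
t 3.6 fix [-61.41 -14.05 250.57] F fix [-0.11 -0.47  0.23] w 51.22404607080722
shift [ 43.42  -6.52 170.56] turn [-0.   -0.15 -0.04]
shift [ 43.44  -6.5  229.56] turn [-0.   -0.15 -0.04]
```

Call:
jog_arm --steps '[{"x": 15, "y": -2, "z": 20, "ax": 0, "ay": -0.05, "az": -0.02}, {"x": 35, "y": -5, "z": 50, "ax": 0, "ay": -0.1, "az": -0.04}, {"x": 43, "y": -6.5, "z": 85, "ax": 0, "ay": -0.15, "az": -0.04}, {"x": 43, "y": -6.5, "z": 120, "ax": 0, "ay": -0.15, "az": -0.04}, {"x": 43, "y": -6.5, "z": 155, "ax": 0, "ay": -0.15, "az": -0.04}, {"x": 43, "y": -6.5, "z": 185, "ax": 0, "ay": -0.15, "az": -0.04}, {"x": 43, "y": -6.5, "z": 205, "ax": 0, "ay": -0.15, "az": -0.04}, {"x": 43, "y": -6.5, "z": 215, "ax": 0, "ay": -0.15, "az": -0.04}, {"x": 43, "y": -6.5, "z": 223, "ax": 0, "ay": -0.15, "az": -0.04}, {"x": 43, "y": -6.5, "z": 228, "ax": 0, "ay": -0.15, "az": -0.04}, {"x": 43, "y": -6.5, "z": 229, "ax": 0, "ay": -0.15, "az": -0.04}, {"x": 43, "y": -6.5, "z": 229, "ax": 0, "ay": -0.15, "az": -0.04}]'

```text
time: 4.6
tool_pos: [518.5, -80.6, 22.1]
ee_rot: [-0.201, 2.984, 0.01]
force: [1.1, 1.2, -0.1]
width: 51.2
```

Run:
```python
from h import *
where()
im=arm.capture("wrist"); cv2.imwrite("pics/w2.png",im[:,:,::-1])
fgoal([-80,-19,21],np.pi,(0,-.15))
```

```text
t 4.6 fix [-103.77  -18.63   22.09] F fix [ 1.22  1.05 -0.12] w 51.208864610667476
shift [-23.19  -0.42   4.87] turn [-0.  0.  0.]
```

View pics/w2.png

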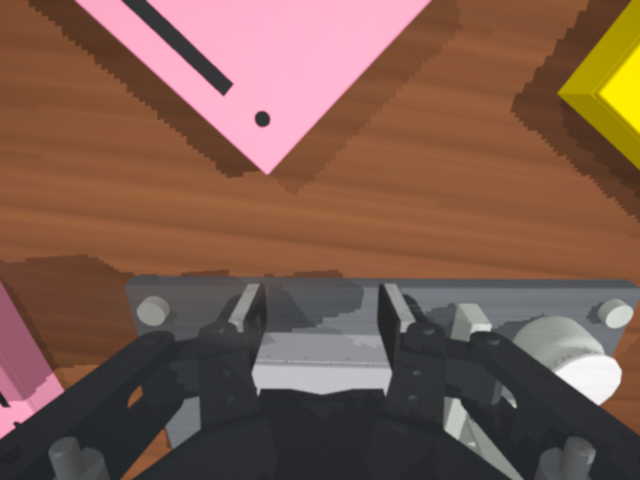

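Call:
jog_arm --steps '[{"x": -6, "y": 0, "z": 1, "ax": 0, "ay": 0, "az": 0}, {"x": -12, "y": 0, "z": 2, "ax": 0, "ay": 0, "az": 0}, {"x": -14, "y": 0, "z": 2.5, "ax": 0, "ay": 0, "az": 0}, {"x": -16, "y": 0, "z": 3, "ax": 0, "ay": 0, "az": 0}, {"x": -18, "y": 0, "z": 3, "ax": 0, "ay": 0, "az": 0}, {"x": -20, "y": 0, "z": 3.5, "ax": 0, "ay": 0, "az": 0}, {"x": -22, "y": 0, "z": 4, "ax": 0, "ay": 0, "az": 0}, {"x": -24, "y": 0, "z": 4, "ax": 0, "ay": 0, "az": 0}, {"x": -26, "y": 0, "z": 4.5, "ax": 0, "ay": 0, "az": 0}, {"x": -26, "y": 0, "z": 4.5, "ax": 0, "ay": 0, "az": 0}]'

```text
time: 5.48
tool_pos: [544.3, -76.9, 20.7]
ee_rot: [-0.201, 2.985, 0.011]
force: [-0.4, 0.1, -0.5]
width: 51.3
```

Run:
```python
from h import *
where()
```

```text
t 5.4833 fix [-77.74 -18.26  20.71] F fix [-0.35  0.13 -0.49] w 51.310116000063196
```

Call:
jog_arm --steps '[{"x": -1, "y": 0, "z": 0.1, "ax": 0, "ay": 0, "az": 0}, {"x": -2, "y": 0, "z": 0.2, "ax": 0, "ay": 0, "az": 0}, {"x": -3, "y": 0, "z": 0.3, "ax": 0, "ay": 0, "az": 0}, {"x": -4, "y": 0, "z": 0.4, "ax": 0, "ay": 0, "az": 0}, {"x": -5, "y": 0, "z": 0.5, "ax": 0, "ay": 0, "az": 0}, {"x": -6, "y": 0, "z": 0.6, "ax": 0, "ay": 0, "az": 0}]'

```text
time: 5.98
tool_pos: [550.0, -76.2, 21.0]
ee_rot: [-0.201, 2.985, 0.011]
force: [-1.3, 0.7, -0.2]
width: 51.2
```

Run:
```python
from h import *
where()
S=arm.capture("scene");D=arm.capture("side")
a=cv2.resize(S[225:345,215:385],(400,500),interpolation=2);b=cv2.resize(D[180:315,280:420],(400,500),interpolation=2)
cv2.imwrite("pics/c2.png",cv2.hconcat([a,b])[:,:,::-1])
```

```text
t 5.9833 fix [-71.98 -18.29  21.04] F fix [-1.19  0.87 -0.22] w 51.172526317451535
```

View pics/c2.png

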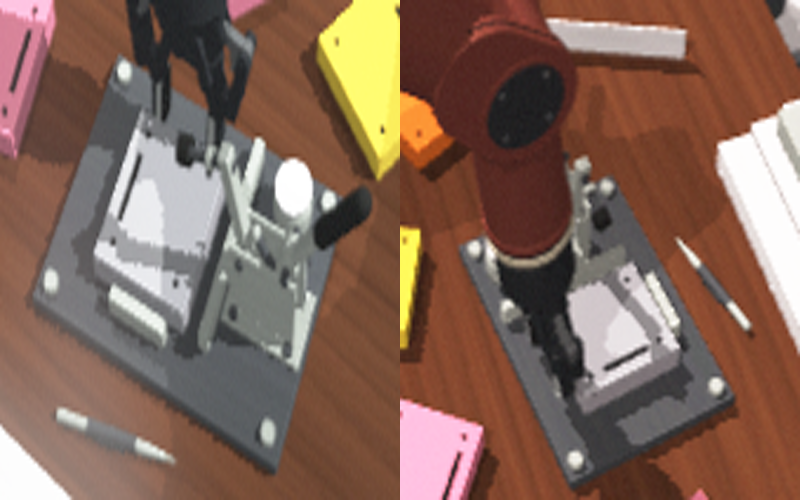

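The cover has moved with the fingers and is now close to the end stop (scene crop 140,310). I'll creep on and watch the force.

Call:
jog_arm --steps '[{"x": -0.7, "y": 0, "z": 0.1, "ax": 0, "ay": 0, "az": 0}, {"x": -1.4, "y": 0, "z": 0.2, "ax": 0, "ay": 0, "az": 0}, {"x": -2.1, "y": 0, "z": 0.3, "ax": 0, "ay": 0, "az": 0}, {"x": -2.8, "y": 0, "z": 0.4, "ax": 0, "ay": 0, "az": 0}]'

```text
time: 6.42
tool_pos: [552.8, -75.8, 21.1]
ee_rot: [-0.201, 2.985, 0.011]
force: [-1.6, 0.3, -0.7]
width: 51.0
```

Call:
jog_arm --steps '[{"x": -0.5, "y": 0, "z": 0.1, "ax": 0, "ay": 0, "az": 0}, {"x": -1, "y": 0, "z": 0.1, "ax": 0, "ay": 0, "az": 0}, {"x": -1.5, "y": 0, "z": 0.2, "ax": 0, "ay": 0, "az": 0}]'

```text
time: 6.67
tool_pos: [554.3, -75.6, 21.1]
ee_rot: [-0.201, 2.985, 0.011]
force: [-1.9, -0.5, -0.6]
width: 51.2
```

Call:
jog_arm --steps '[{"x": -0.5, "y": 0, "z": 0.1, "ax": 0, "ay": 0, "az": 0}, {"x": -1, "y": 0, "z": 0.1, "ax": 0, "ay": 0, "az": 0}]'

```text
time: 6.83
tool_pos: [555.3, -75.5, 21.1]
ee_rot: [-0.201, 2.985, 0.011]
force: [-1.0, -0.8, -0.8]
width: 51.3
```

Call:
jog_arm --steps '[{"x": -0.5, "y": 0, "z": 0.1, "ax": 0, "ay": 0, "az": 0}, {"x": -1, "y": 0, "z": 0.1, "ax": 0, "ay": 0, "az": 0}]'

```text
time: 7.0
tool_pos: [556.3, -75.3, 21.2]
ee_rot: [-0.201, 2.985, 0.011]
force: [-1.4, -0.3, -1.1]
width: 51.6
```

Call:
jog_arm --steps '[{"x": -0.5, "y": 0, "z": 0.1, "ax": 0, "ay": 0, "az": 0}, {"x": -1, "y": 0, "z": 0.1, "ax": 0, "ay": 0, "az": 0}]'

```text
time: 7.17
tool_pos: [556.5, -75.3, 21.0]
ee_rot: [-0.201, 2.987, 0.011]
force: [-7.1, -1.1, 3.7]
width: 51.1
```

Call:
jog_arm --steps '[{"x": -0.5, "y": 0, "z": 0.1, "ax": 0, "ay": 0, "az": 0}]'

```text
time: 7.25
tool_pos: [556.6, -75.3, 20.9]
ee_rot: [-0.201, 2.987, 0.01]
force: [-9.6, -0.6, 7.2]
width: 51.2
```

Call:
jog_arm --steps '[{"x": 5, "y": 0, "z": -1, "ax": 0, "ay": 0, "az": 0}, {"x": 18, "y": 0, "z": -5, "ax": 0, "ay": 0, "az": 0}, {"x": 22, "y": 0, "z": -30, "ax": 0, "ay": 0, "az": 0}, {"x": 28, "y": -10, "z": -65, "ax": 0, "ay": 0, "az": 0}, {"x": 34, "y": -30, "z": -95, "ax": 0, "ay": 0, "az": 0}, {"x": 34, "y": -60, "z": -110, "ax": 0, "ay": 0, "az": 0}, {"x": 34, "y": -90, "z": -110, "ax": 0, "ay": 0, "az": 0}]'

```text
time: 7.83
tool_pos: [522.4, -172.2, 130.1]
ee_rot: [-0.203, 2.978, 0.004]
force: [1.5, -1.0, -0.3]
width: 51.4
```

Run:
```python
from h import *
where()
s=arm.state();print(s["q"])
for P in ([0,-108,110],[0,-98,23]): fgoal(P,np.pi/2,(.3,0))
```

```text
t 7.8333 fix [-111.84 -109.94  130.15] F fix [ 1.35 -1.17 -0.31] w 51.43539201483622
[ 0.79  0.15 -0.55  1.93  0.04  0.93  1.93]
shift [-107.34    1.5    37.34] turn [-0.12  0.36  1.58]
shift [-93.83  12.19 123.21] turn [-0.12  0.36  1.58]
```

Call:
jog_arm --steps '[{"x": -9, "y": 0, "z": 0, "ax": -0.009, "ay": 0.027, "az": 0.12}, {"x": -18, "y": 0, "z": 0, "ax": -0.018, "ay": 0.054, "az": 0.24}, {"x": -27, "y": 0, "z": 0, "ax": -0.027, "ay": 0.082, "az": 0.36}, {"x": -36, "y": 0, "z": 0, "ax": -0.036, "ay": 0.109, "az": 0.48}, {"x": -45, "y": 0, "z": 0, "ax": -0.045, "ay": 0.137, "az": 0.6}, {"x": -54, "y": 0, "z": 5, "ax": -0.054, "ay": 0.164, "az": 0.72}, {"x": -63, "y": 0, "z": 10, "ax": -0.063, "ay": 0.191, "az": 0.84}, {"x": -72, "y": 1, "z": 15, "ax": -0.073, "ay": 0.219, "az": 0.96}, {"x": -81, "y": 1, "z": 20, "ax": -0.082, "ay": 0.246, "az": 1.08}, {"x": -90, "y": 1, "z": 27, "ax": -0.091, "ay": 0.273, "az": 1.2}, {"x": -99, "y": 1, "z": 33, "ax": -0.1, "ay": 0.301, "az": 1.32}, {"x": -107, "y": 1.5, "z": 37, "ax": -0.11, "ay": 0.328, "az": 1.44}]'

```text
time: 8.83
tool_pos: [631.3, -154.2, 104.1]
ee_rot: [-1.778, -2.329, -0.272]
force: [0.3, 0.1, 0.6]
width: 51.1
```

Run:
```python
from h import *
where()
s=arm.state();print(s["q"])
k=arm.get_calibration("wrist"); im=arm.capture("wrist"); cv2.imwrite("pics/w3.png",im[:,:,::-1])
for P in ([0,-108,80],[0,-98,23]): fgoal(P,np.pi/2,(.3,0))
```

```text
t 8.8333 fix [  -1.46 -106.2   104.12] F fix [0.35 0.05 0.55] w 51.108215290420056
[ 0.54  0.54 -0.33  1.48 -0.08  1.25  0.54]
shift [-7.47  0.35 22.03] turn [-0.01  0.03  0.13]
shift [-13.29   0.24  79.61] turn [-0.01  0.03  0.13]
```

View pics/w3.png

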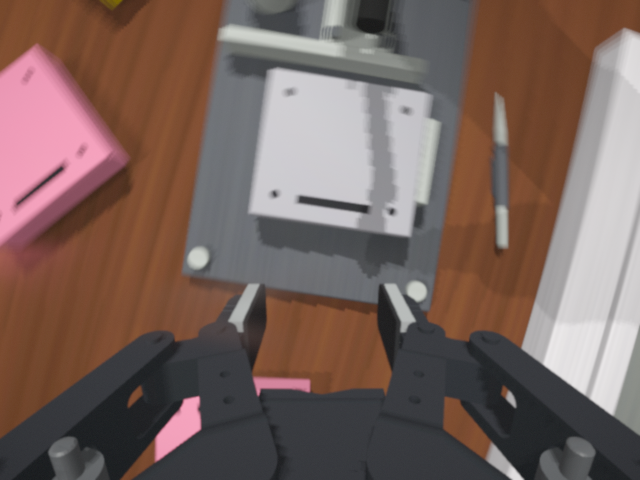

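The wrist view shows the cover against the end stop (428,160), square, with about 20 mm left to the fence. Next I descend on its −y side.

Call:
jog_arm --steps '[{"x": -6, "y": 0, "z": 10, "ax": -0.01, "ay": 0.03, "az": 0.11}, {"x": -8, "y": 0.3, "z": 25, "ax": -0.01, "ay": 0.03, "az": 0.13}, {"x": -10, "y": 0.3, "z": 45, "ax": -0.01, "ay": 0.03, "az": 0.13}, {"x": -12, "y": 0.3, "z": 62, "ax": -0.01, "ay": 0.03, "az": 0.13}, {"x": -13, "y": 0.3, "z": 72, "ax": -0.01, "ay": 0.03, "az": 0.13}, {"x": -13, "y": 0.3, "z": 78, "ax": -0.01, "ay": 0.03, "az": 0.13}, {"x": -13, "y": 0.3, "z": 79, "ax": -0.01, "ay": 0.03, "az": 0.13}, {"x": -13, "y": 0.3, "z": 79, "ax": -0.01, "ay": 0.03, "az": 0.13}]'

```text
time: 9.55
tool_pos: [630.6, -145.6, 25.5]
ee_rot: [-1.9, -2.191, -0.288]
force: [-0.3, -0.5, -1.2]
width: 51.8
```

Run:
```python
from h import *
where()
for P in ([0,-85,23],[0,-61,23]): fgoal(P,np.pi/2,(.3,0))
```

```text
t 9.55 fix [ -1.09 -97.54  25.52] F fix [-0.41 -0.47 -1.16] w 51.778533243424455
shift [11.22  1.24  6.12] turn [-0.   -0.    0.01]
shift [34.14  1.53 13.23] turn [-0.   -0.    0.01]
```

Call:
jog_arm --steps '[{"x": 4, "y": 0.5, "z": 2, "ax": 0, "ay": 0, "az": 0.01}, {"x": 8, "y": 1, "z": 4, "ax": 0, "ay": 0, "az": 0.01}, {"x": 11, "y": 1.2, "z": 6, "ax": 0, "ay": 0, "az": 0.01}, {"x": 13, "y": 1.2, "z": 7, "ax": 0, "ay": 0, "az": 0.01}, {"x": 15, "y": 1.3, "z": 7.5, "ax": 0, "ay": 0, "az": 0.01}, {"x": 17, "y": 1.3, "z": 8, "ax": 0, "ay": 0, "az": 0.01}, {"x": 19, "y": 1.3, "z": 8.6, "ax": 0, "ay": 0, "az": 0.01}, {"x": 21, "y": 1.3, "z": 9.2, "ax": 0, "ay": 0, "az": 0.01}, {"x": 23, "y": 1.4, "z": 9.8, "ax": 0, "ay": 0, "az": 0.01}, {"x": 24.5, "y": 1.4, "z": 10.3, "ax": 0, "ay": 0, "az": 0.01}]'

```text
time: 10.38
tool_pos: [627.9, -119.8, 22.5]
ee_rot: [-1.912, -2.18, -0.285]
force: [-0.5, -3.0, 0.2]
width: 51.3
```

Run:
```python
from h import *
where()
im=arm.capture("wrist"); cv2.imwrite("pics/w4.png",im[:,:,::-1])
fgoal([0,-61,23],np.pi/2,(.3,0))
```

```text
t 10.3833 fix [ -0.38 -71.61  22.47] F fix [-0.85 -2.89  0.16] w 51.26084103906355
shift [9.79 0.39 2.5 ] turn [-0. -0.  0.]
```

View pics/w4.png

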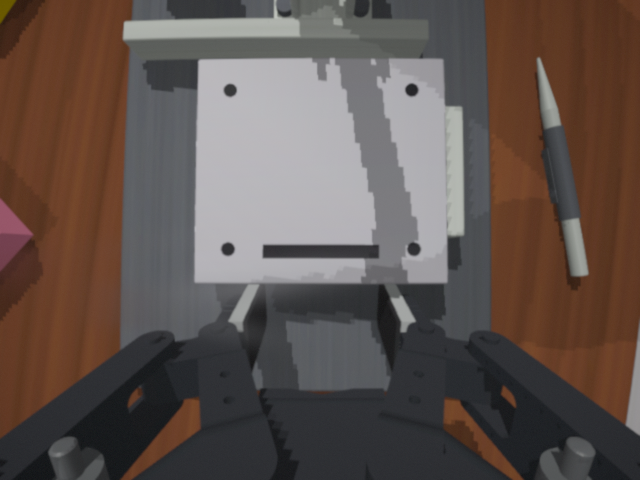

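The cover is square, in contact with both fingers, touching the end stop and about 9 mm short of the fence. I keep pushing.

Call:
jog_arm --steps '[{"x": 1, "y": 0, "z": 0.3, "ax": 0, "ay": 0, "az": 0}, {"x": 2, "y": 0, "z": 0.6, "ax": 0, "ay": 0, "az": 0}, {"x": 3, "y": 0, "z": 0.9, "ax": 0, "ay": 0, "az": 0}, {"x": 4, "y": 0, "z": 1.2, "ax": 0, "ay": 0, "az": 0}, {"x": 5, "y": 0, "z": 1.5, "ax": 0, "ay": 0, "az": 0}, {"x": 6, "y": 0, "z": 1.8, "ax": 0, "ay": 0, "az": 0}]'

```text
time: 10.93
tool_pos: [627.1, -113.0, 22.5]
ee_rot: [-1.911, -2.18, -0.285]
force: [-1.1, -2.0, 1.2]
width: 51.3
```

Call:
jog_arm --steps '[{"x": 0.5, "y": 0, "z": 0.15, "ax": 0, "ay": 0, "az": 0}, {"x": 1, "y": 0, "z": 0.3, "ax": 0, "ay": 0, "az": 0}]'

```text
time: 11.1
tool_pos: [626.9, -111.9, 22.5]
ee_rot: [-1.911, -2.18, -0.285]
force: [-0.7, -2.6, 1.2]
width: 51.2
```

Call:
jog_arm --steps '[{"x": 0.5, "y": 0, "z": 0.15, "ax": 0, "ay": 0, "az": 0}, {"x": 1, "y": 0, "z": 0.3, "ax": 0, "ay": 0, "az": 0}]'

```text
time: 11.27
tool_pos: [626.8, -110.9, 22.5]
ee_rot: [-1.911, -2.18, -0.285]
force: [-0.8, -3.2, 0.7]
width: 51.4
```

Call:
jog_arm --steps '[{"x": 0.5, "y": 0, "z": 0.15, "ax": 0, "ay": 0, "az": 0}, {"x": 1, "y": 0, "z": 0.3, "ax": 0, "ay": 0, "az": 0}]'

```text
time: 11.43
tool_pos: [626.6, -109.9, 22.5]
ee_rot: [-1.911, -2.18, -0.285]
force: [-0.9, -2.5, -0.0]
width: 51.2
```

Call:
jog_arm --steps '[{"x": 0.5, "y": 0, "z": 0.15, "ax": 0, "ay": 0, "az": 0}, {"x": 1, "y": 0, "z": 0.3, "ax": 0, "ay": 0, "az": 0}]'

```text
time: 11.6
tool_pos: [626.5, -108.8, 22.5]
ee_rot: [-1.911, -2.18, -0.285]
force: [-0.8, -2.3, 0.5]
width: 51.1
```

Call:
jog_arm --steps '[{"x": 0.5, "y": 0, "z": 0.15, "ax": 0, "ay": 0, "az": 0}]'

```text
time: 11.68
tool_pos: [626.4, -108.2, 22.5]
ee_rot: [-1.911, -2.18, -0.285]
force: [-0.8, -2.6, 1.1]
width: 51.2
```

Call:
jog_arm --steps '[{"x": 0.5, "y": 0, "z": 0.15, "ax": 0, "ay": 0, "az": 0}]'

```text
time: 11.77
tool_pos: [626.4, -107.7, 22.5]
ee_rot: [-1.911, -2.18, -0.285]
force: [-0.1, -1.8, -0.4]
width: 51.4
```

Call:
jog_arm --steps '[{"x": 0.5, "y": 0, "z": 0.15, "ax": 0, "ay": 0, "az": 0}]'

```text
time: 11.85
tool_pos: [626.3, -107.2, 22.5]
ee_rot: [-1.911, -2.18, -0.285]
force: [-0.2, -1.4, 0.4]
width: 51.0
```

Call:
jog_arm --steps '[{"x": 0.5, "y": 0, "z": 0.15, "ax": 0, "ay": 0, "az": 0}]'

```text
time: 11.93
tool_pos: [626.3, -107.0, 22.5]
ee_rot: [-1.911, -2.18, -0.285]
force: [0.4, -3.7, 0.4]
width: 51.0
```

Call:
jog_arm --steps '[{"x": 0.5, "y": 0, "z": 0.15, "ax": 0, "ay": 0, "az": 0}]'

```text
time: 12.02
tool_pos: [626.2, -106.9, 22.5]
ee_rot: [-1.912, -2.18, -0.285]
force: [-0.2, -5.6, -0.1]
width: 51.2
```

Call:
jog_arm --steps '[{"x": 0.5, "y": 0, "z": 0.15, "ax": 0, "ay": 0, "az": 0}]'

```text
time: 12.1
tool_pos: [626.2, -106.9, 22.5]
ee_rot: [-1.913, -2.18, -0.284]
force: [-1.5, -6.2, -0.6]
width: 51.4
```

Run:
```python
from h import *
where()
im=arm.capture("wrist"); cv2.imwrite("pics/w5.png",im[:,:,::-1])
```

```text
t 12.1 fix [ -0.4  -58.61  22.53] F fix [-2.31 -5.95 -0.64] w 51.37116033749824
```

View pics/w5.png

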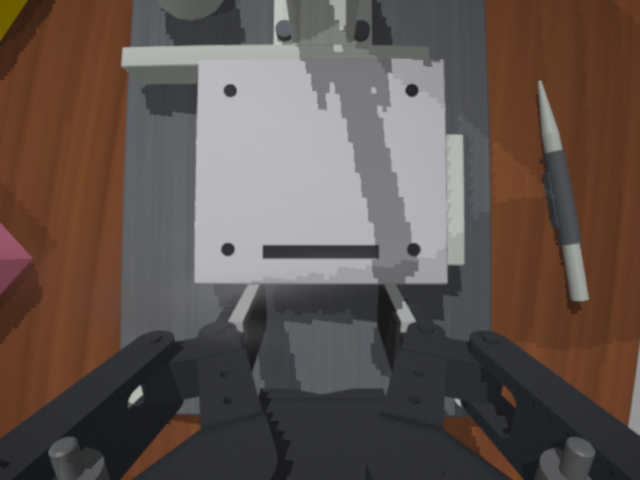

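Call:
jog_arm --steps '[{"x": 0.5, "y": 0, "z": 0.15, "ax": 0, "ay": 0, "az": 0}]'

```text
time: 12.23
tool_pos: [626.2, -106.8, 22.6]
ee_rot: [-1.913, -2.18, -0.284]
force: [-0.6, -7.9, 1.1]
width: 51.3
```

Call:
jog_arm --steps '[{"x": 0.5, "y": 0, "z": 0.15, "ax": 0, "ay": 0, "az": 0}]'

```text
time: 12.32
tool_pos: [626.1, -106.8, 22.6]
ee_rot: [-1.914, -2.18, -0.284]
force: [-1.5, -9.0, 1.0]
width: 51.4
```

Call:
jog_arm --steps '[{"x": 0.5, "y": 0, "z": 0.15, "ax": 0, "ay": 0, "az": 0}, {"x": 0.5, "y": 0, "z": 0.15, "ax": 0, "ay": 0, "az": 0}, {"x": 0.5, "y": 0, "z": 0.15, "ax": 0, "ay": 0, "az": 0}]'

```text
time: 12.57
tool_pos: [626.0, -106.7, 22.5]
ee_rot: [-1.915, -2.18, -0.283]
force: [-1.0, -8.5, 0.8]
width: 51.5
```

Run:
```python
from h import *
where(); s=arm.state(); print(s["ft_torque"])
print("yaw err tool vs fixture:"); fgoal([0,-58.6,22.5],np.pi/2,(.3,0))
```

```text
t 12.5667 fix [ -0.62 -58.44  22.54] F fix [-2.08 -8.34  0.75] w 51.48202352614308
[-2.13  0.12  0.05]
yaw err tool vs fixture:
shift [-0.16  0.62 -0.01] turn [-0.  0. -0.]
```

Call:
jog_arm --steps '[{"x": -4, "y": 0, "z": -1, "ax": 0, "ay": 0, "az": 0}, {"x": -14, "y": 0, "z": -4, "ax": 0, "ay": 0, "az": 0}, {"x": -30, "y": 0, "z": -12, "ax": 0, "ay": 0, "az": 0}, {"x": -40, "y": 0, "z": -35, "ax": 0, "ay": 0, "az": 0}, {"x": -40, "y": 0, "z": -70, "ax": 0, "ay": 0, "az": 0}, {"x": -30, "y": 0, "z": -105, "ax": 0, "ay": 0, "az": 0}, {"x": -10, "y": 0, "z": -140, "ax": 0, "ay": 0, "az": 0}, {"x": 5, "y": 0, "z": -160, "ax": 0, "ay": 0, "az": 0}, {"x": 5, "y": 0, "z": -160, "ax": 0, "ay": 0, "az": 0}]' --claw -1

```text
time: 13.32
tool_pos: [635.2, -145.9, 184.0]
ee_rot: [-1.913, -2.187, -0.293]
force: [0.4, 1.3, 0.8]
width: -0.2
```

Run:
```python
from h import *
where(); print(arm.state()["q"])
k=arm.get_calibration("wrist");im=arm.capture("wrist")
q=proj(k,w(p,[[-60,50,30],[60,50,30],[55,-50,36],[-55,-50,36]])).mean(0).astype(int); print(q)
y0,x0=max(q[1]-130,0),max(q[0]-160,0)
cv2.imwrite("pics/w6.png",cv2.resize(im[y0:y0+240,x0:x0+320],(800,600),interpolation=2)[:,:,::-1])
for t in ["nest","cover_far_corner","cover_near_corner"]:
    print(t,[(np.round(d["pixel"],1).tolist(),round(d["score"],2)) for d in arm.landmark_of("wrist",t)[:3]])
fgoal([0,100,270],np.pi/2,(.5,0)); fgoal([0,155,200],np.pi/2,(.6,0))
```

```text
t 13.3167 fix [  3.42 -98.52 184.03] F fix [0.58 1.25 0.8 ] w -0.22549089082606577
[ 0.53  0.48 -0.32  1.41 -0.14  1.38  0.41]
[316 169]
nest [([374.1, 125.3], 0.64)]
cover_far_corner [([96.8, 149.9], 0.88), ([372.3, 123.7], 0.74), ([132.1, 97.8], 0.72)]
cover_near_corner [([189.9, 17.1], 0.68), ([259.1, 126.3], 0.56)]
shift [218.55   0.01 -30.92] turn [-0.01  0.2  -0.  ]
shift [250.28   0.49  52.25] turn [-0.01  0.3  -0.  ]
```

View pics/w6.png

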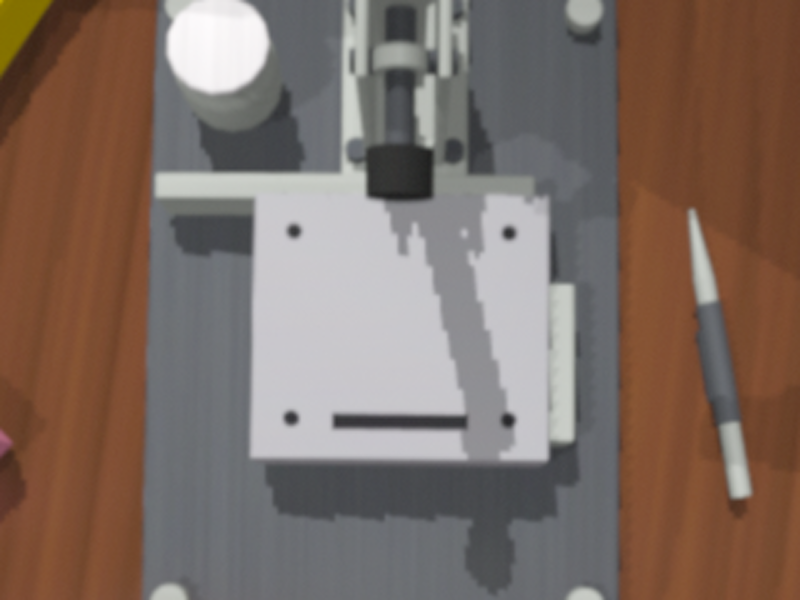

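The cover looks flush with the fence. The end-stop side may have about 1 mm left, so I'll nudge it gently in +x with the shut fingers to make sure.

Run:
```python
from h import *
where()
for P in ([-92,-15,184],[-92,-15,70],[-92,-15,22],[-74,-15,22]): fgoal(P,np.pi/2,(.3,0))
```

```text
t 13.5167 fix [ -0.36 -99.5  175.56] F fix [-1.03 -0.48 -0.34] w -0.15583283709743362
shift [ 83.13 -91.6   17.59] turn [-0.01 -0.   -0.  ]
shift [ 49.27 -90.92 126.45] turn [-0.01 -0.   -0.  ]
shift [ 35.01 -90.64 172.28] turn [-0.01 -0.   -0.  ]
shift [ 35.03 -72.64 172.17] turn [-0.01 -0.   -0.  ]
```

Call:
jog_arm --steps '[{"x": 15, "y": -20, "z": 5, "ax": 0, "ay": 0, "az": 0}, {"x": 40, "y": -50, "z": 25, "ax": 0, "ay": 0, "az": 0}, {"x": 55, "y": -78, "z": 50, "ax": 0, "ay": 0, "az": 0}, {"x": 55, "y": -90.6, "z": 85, "ax": 0, "ay": 0, "az": 0}, {"x": 49, "y": -90.6, "z": 120, "ax": 0, "ay": 0, "az": 0}, {"x": 40, "y": -90.6, "z": 150, "ax": 0, "ay": 0, "az": 0}, {"x": 36, "y": -90.6, "z": 167, "ax": 0, "ay": 0, "az": 0}, {"x": 35, "y": -90.6, "z": 172, "ax": 0, "ay": 0, "az": 0}, {"x": 35, "y": -90.6, "z": 172, "ax": 0, "ay": 0, "az": 0}, {"x": 35, "y": -85, "z": 172, "ax": 0, "ay": 0, "az": 0}, {"x": 35, "y": -80, "z": 172, "ax": 0, "ay": 0, "az": 0}, {"x": 35, "y": -76, "z": 172, "ax": 0, "ay": 0, "az": 0}]'

```text
time: 14.52
tool_pos: [546.9, -73.0, 24.7]
ee_rot: [-1.912, -2.181, -0.287]
force: [0.7, 1.0, 0.9]
width: 0.0
```

Call:
jog_arm --steps '[{"x": 0, "y": 1, "z": 0, "ax": 0, "ay": 0, "az": 0}, {"x": 0, "y": 2, "z": 0, "ax": 0, "ay": 0, "az": 0}]'

```text
time: 14.68
tool_pos: [547.9, -72.5, 24.0]
ee_rot: [-1.911, -2.181, -0.286]
force: [-0.9, 0.8, -0.4]
width: 0.2
```

Call:
jog_arm --steps '[{"x": 0, "y": 0.7, "z": 0, "ax": 0, "ay": 0, "az": 0}, {"x": 0, "y": 1.4, "z": 0, "ax": 0, "ay": 0, "az": 0}]'

```text
time: 14.85
tool_pos: [548.5, -72.4, 23.5]
ee_rot: [-1.911, -2.18, -0.285]
force: [-0.1, -0.7, -0.4]
width: 0.1
```

Call:
jog_arm --steps '[{"x": 0, "y": 0.7, "z": 0, "ax": 0, "ay": 0, "az": 0}, {"x": 0, "y": 1.4, "z": 0, "ax": 0, "ay": 0, "az": 0}]'

```text
time: 15.02
tool_pos: [549.9, -72.2, 23.3]
ee_rot: [-1.911, -2.18, -0.285]
force: [0.9, -0.8, 0.0]
width: -0.1
```

Call:
jog_arm --steps '[{"x": 0, "y": 0.7, "z": 0, "ax": 0, "ay": 0, "az": 0}, {"x": 0, "y": 1.4, "z": 0, "ax": 0, "ay": 0, "az": 0}]'

```text
time: 15.18
tool_pos: [551.3, -72.0, 23.3]
ee_rot: [-1.911, -2.18, -0.285]
force: [0.9, 0.2, -0.6]
width: 0.0
```

Call:
jog_arm --steps '[{"x": 0, "y": 0.7, "z": 0, "ax": 0, "ay": 0, "az": 0}, {"x": 0, "y": 1.4, "z": 0, "ax": 0, "ay": 0, "az": 0}]'

```text
time: 15.35
tool_pos: [552.0, -71.9, 23.2]
ee_rot: [-1.91, -2.179, -0.284]
force: [-4.1, -1.0, 3.1]
width: -0.0
```

Call:
jog_arm --steps '[{"x": 0, "y": 0.6, "z": 0, "ax": 0, "ay": 0, "az": 0}]'

```text
time: 15.43
tool_pos: [552.4, -71.9, 23.1]
ee_rot: [-1.91, -2.179, -0.283]
force: [-6.3, -1.8, 4.1]
width: -0.1
```

Call:
jog_arm --steps '[{"x": 0, "y": 0.6, "z": 0, "ax": 0, "ay": 0, "az": 0}]'

```text
time: 15.52
tool_pos: [552.5, -71.9, 23.1]
ee_rot: [-1.91, -2.178, -0.282]
force: [-10.0, -2.6, 6.1]
width: -0.1
```

The nudge met firm resistance at the expected place (10 N, less than 0.5 mm of travel), so the cover is seated. I back off and go to the handle.

Call:
jog_arm --steps '[{"x": 0, "y": -4, "z": 0, "ax": 0, "ay": 0, "az": 0}, {"x": 0, "y": -16, "z": 0, "ax": 0, "ay": 0, "az": 0}, {"x": 0, "y": -20, "z": -25, "ax": 0, "ay": 0, "az": 0}, {"x": 0, "y": -20, "z": -60, "ax": 0, "ay": 0, "az": 0}, {"x": 10, "y": -20, "z": -98, "ax": 0, "ay": 0, "az": 0}, {"x": 22, "y": -20, "z": -136, "ax": 0, "ay": 0, "az": 0}, {"x": 38, "y": -15, "z": -172, "ax": 0, "ay": 0, "az": 0}, {"x": 60, "y": 0, "z": -200, "ax": 0, "ay": 0, "az": 0}, {"x": 85, "y": 20, "z": -212, "ax": 0, "ay": 0.05, "az": 0}, {"x": 115, "y": 40, "z": -218, "ax": 0, "ay": 0.1, "az": 0}, {"x": 150, "y": 60, "z": -218, "ax": 0, "ay": 0.15, "az": 0}, {"x": 180, "y": 70, "z": -215, "ax": 0, "ay": 0.2, "az": 0}]'

```text
time: 16.52
tool_pos: [612.1, 47.3, 283.6]
ee_rot: [-1.796, -2.05, -0.461]
force: [-0.1, 1.1, -0.1]
width: -0.0
```

Run:
```python
from h import *
where(); print(arm.state()["q"])
ks,kd=arm.get_calibration("scene"),arm.get_calibration("side")
px={}
for c in ("scene","side"):
    im=arm.capture(c); cv2.imwrite(f"pics/{c}9.png",im[:,:,::-1])
    for t in ("handle_grip","handle_pivot"):
        px[c,t]=[(np.round(d["pixel"],1),round(d["score"],2)) for d in arm.landmark_of(c,t)[:2]]; print(c,t,px[c,t])
for a in (-.05,0,.08): print(a,proj(ks,w(p,[PIV,grip(a)])).tolist(),proj(kd,w(p,[PIV,grip(a)])).tolist())
fgoal([0,140,235],np.pi/2,(.6,0));fgoal([0,155,200],np.pi/2,(.6,0))
```

```text
t 16.5167 fix [  5.56  96.09 283.63] F fix [ 0.01  1.07 -0.1 ] w -0.019766572483469205
[ 0.45  0.36 -0.43  1.44 -0.35  1.47  0.23]
scene handle_grip [(array([362.3, 274.2]), 0.75)]
scene handle_pivot [(array([339.6, 289.8]), 0.76), (array([314.3, 273. ]), 0.23)]
side handle_grip [(array([325.3, 192.8]), 0.66)]
side handle_pivot [(array([330.6, 220.5]), 0.68), (array([283.2, 167.5]), 0.17)]
-0.05 [[338.20010885755437, 286.2436010017859], [361.1490470230794, 272.9598673142029]] [[332.77758968787145, 222.75145229630448], [325.5467527824601, 191.89651665428187]]
0 [[338.20010885755437, 286.2436010017859], [362.97916331975847, 274.30025692010116]] [[332.77758968787145, 222.75145229630448], [324.9089866380824, 191.65181906236015]]
0.08 [[338.20010885755437, 286.2436010017859], [365.7575466321181, 276.5031984628811]] [[332.77758968787145, 222.75145229630448], [323.9375658876226, 191.4267759723948]]
shift [19.27 -2.82 63.3 ] turn [-0.   0.1 -0. ]
shift [ 15.66  -2.66 101.21] turn [-0.   0.1 -0. ]
```

Call:
jog_arm --steps '[{"x": 4, "y": -1, "z": 20, "ax": 0, "ay": 0.03, "az": 0}, {"x": 9, "y": -2, "z": 45, "ax": 0, "ay": 0.06, "az": 0}, {"x": 14, "y": -2.7, "z": 75, "ax": 0, "ay": 0.1, "az": 0}, {"x": 15.7, "y": -2.7, "z": 95, "ax": 0, "ay": 0.1, "az": 0}, {"x": 15.7, "y": -2.7, "z": 101, "ax": 0, "ay": 0.1, "az": 0}, {"x": 15.7, "y": -2.7, "z": 101, "ax": 0, "ay": 0.1, "az": 0}]'

```text
time: 17.32
tool_pos: [598.0, 106.0, 199.5]
ee_rot: [-1.738, -1.981, -0.532]
force: [-0.2, -0.4, 0.3]
width: -0.1
```

```bash
cat >> h.py <<'E'
def hp(a,r=105,tilt=.6): # TCP touching the handle at angle a
    f=1-a; Y=127.5+r*np.cos(f)-9*np.sin(f); Z=87+r*np.sin(f)+9*np.cos(f)
    e=11*abs(np.sin(f-tilt)); # finger-end corner leads
    return [0,Y-e*np.sin(f),Z+e*np.cos(f)]
E
python3 - <<'E'
from h import *
where()
for a,t in ((-.05,.6),(0.1,.6),(.2,.6),(.3,.55),(.4,.5),(.5,.45),(.6,.4)): print(a,end=" "); fgoal(hp(a,105,t),np.pi/2,(t,0))
E
```

```text
t 17.3167 fix [ -0.8  156.16 199.52] F fix [-0.22 -0.36  0.26] w -0.08178393116524793
-0.05 shift [ 1.34  0.92 18.6 ] turn [-0.01 -0.   -0.  ]
0.1 shift [ 9.47  1.   33.95] turn [-0.01 -0.   -0.  ]
0.2 shift [13.45  1.06 44.87] turn [-0.01 -0.   -0.  ]
0.3 shift [16.17  1.12 55.62] turn [-0.01 -0.05 -0.  ]
0.4 shift [17.74  1.19 66.6 ] turn [-0.01 -0.1  -0.  ]
0.5 shift [18.16  1.26 77.68] turn [-0.01 -0.15 -0.  ]
0.6 shift [17.42  1.33 88.73] turn [-0.01 -0.2  -0.  ]
```

Call:
jog_arm --steps '[{"x": 0.5, "y": 0.5, "z": 7, "ax": 0, "ay": 0, "az": 0}, {"x": 1, "y": 0.9, "z": 14, "ax": 0, "ay": 0, "az": 0}, {"x": 2.5, "y": 1, "z": 20, "ax": 0, "ay": 0, "az": 0}, {"x": 4, "y": 1, "z": 24, "ax": 0, "ay": 0, "az": 0}, {"x": 6, "y": 1, "z": 28, "ax": 0, "ay": 0, "az": 0}, {"x": 8, "y": 1, "z": 31, "ax": 0, "ay": 0, "az": 0}, {"x": 9.5, "y": 1, "z": 34, "ax": 0, "ay": 0, "az": 0}]'

```text
time: 17.9
tool_pos: [596.3, 133.3, 178.0]
ee_rot: [-1.739, -1.982, -0.534]
force: [-0.1, -1.4, -0.4]
width: 0.1
```

Call:
jog_arm --steps '[{"x": 1.5, "y": 0, "z": 4, "ax": 0, "ay": 0, "az": 0}, {"x": 2.8, "y": 0, "z": 7.5, "ax": 0, "ay": 0, "az": 0}, {"x": 4, "y": 0, "z": 11, "ax": 0, "ay": 0, "az": 0}, {"x": 5, "y": 0, "z": 14.5, "ax": 0, "ay": -0.02, "az": 0}, {"x": 6, "y": 0, "z": 18, "ax": 0, "ay": -0.03, "az": 0}, {"x": 6.7, "y": 0, "z": 21.6, "ax": 0, "ay": -0.05, "az": 0}]'

```text
time: 18.4
tool_pos: [593.8, 151.1, 163.7]
ee_rot: [-1.769, -2.016, -0.495]
force: [0.1, -0.5, 0.7]
width: 0.2
```

Run:
```python
from h import *
where()
for c in ("scene","side"):
    arm.capture(c); print(c,[np.round(d["pixel"],1) for d in arm.landmark_of(c,"handle_grip")[:1]])
    k=arm.get_calibration(c)
    for a in (0.1,.2,.3,.4): print(a,proj(k,w(p,grip(a))))
for a,t in ((.3,.55),(.4,.5),(.5,.45),(.6,.4)): print(a,end=" "); fgoal(hp(a,105,t),np.pi/2,(t,0))
```

```text
t 18.4 fix [  0.9  201.39 163.73] F fix [-0.02 -0.54  0.71] w 0.15391958038904022
scene [array([370.7, 284.4])]
0.1 [[366.42 277.06]]
0.2 [[369.54 279.91]]
0.3 [[372.3 282.8]]
0.4 [[374.68 285.7 ]]
side [array([321.2, 193.3])]
0.1 [[323.7 191.4]]
0.2 [[322.6  191.47]]
0.3 [[321.62 191.85]]
0.4 [[320.75 192.53]]
0.3 shift [-1.32 -0.77  0.76] turn [-0. -0.  0.]
0.4 shift [ 0.8  -0.72 11.64] turn [-0.   -0.05  0.  ]
0.5 shift [ 1.77 -0.66 22.68] turn [-0.  -0.1  0. ]
0.6 shift [ 1.58 -0.61 33.77] turn [-0.   -0.15  0.  ]
```

Call:
jog_arm --steps '[{"x": -0.2, "y": 0, "z": 4.5, "ax": 0, "ay": -0.02, "az": 0}, {"x": 0.2, "y": -0.5, "z": 8, "ax": 0, "ay": -0.03, "az": 0}, {"x": 0.8, "y": -0.7, "z": 11.6, "ax": 0, "ay": -0.05, "az": 0}, {"x": 1.2, "y": -0.7, "z": 15.3, "ax": 0, "ay": -0.07, "az": 0}, {"x": 1.5, "y": -0.7, "z": 19, "ax": 0, "ay": -0.08, "az": 0}, {"x": 1.7, "y": -0.7, "z": 22.7, "ax": 0, "ay": -0.1, "az": 0}]'

```text
time: 19.1
tool_pos: [591.2, 164.2, 145.2]
ee_rot: [-1.827, -2.083, -0.413]
force: [0.5, -1.1, -0.4]
width: -0.2
```

Call:
jog_arm --steps '[{"x": 0.9, "y": 0, "z": 3, "ax": 0, "ay": -0.01, "az": 0}, {"x": 0.9, "y": 0, "z": 6, "ax": 0, "ay": -0.03, "az": 0}, {"x": 0.9, "y": 0, "z": 8, "ax": 0, "ay": -0.04, "az": 0}, {"x": 0.9, "y": 0, "z": 10, "ax": 0, "ay": -0.05, "az": 0}]'

```text
time: 19.43
tool_pos: [590.5, 169.4, 136.8]
ee_rot: [-1.855, -2.116, -0.372]
force: [-0.1, -0.4, 1.8]
width: -0.6
```

Run:
```python
from h import *
where()
for a,t in ((.6,.4),(.7,.35),(.8,.25),(.9,.2),(.93,.2),(.96,.2),(1,.2)): print(a,end=" "); fgoal(hp(a,105,t),np.pi/2,(t,0))
```

```text
t 19.4333 fix [ -0.   219.99 136.77] F fix [-0.19 -0.43  1.82] w -0.5908161278574102
0.6 shift [0.43 0.01 0.82] turn [-0. -0.  0.]
0.7 shift [ 0.85  0.05 10.8 ] turn [-0.   -0.05  0.  ]
0.8 shift [ 0.23  0.1  21.32] turn [-0.   -0.15  0.  ]
0.9 shift [-1.28  0.15 31.21] turn [-0.  -0.2  0. ]
0.93 shift [-1.86  0.16 33.98] turn [-0.  -0.2  0. ]
0.96 shift [-2.52  0.17 36.75] turn [-0.  -0.2  0. ]
1 shift [-3.51  0.19 40.41] turn [-0.  -0.2  0. ]
```

Call:
jog_arm --steps '[{"x": 0.3, "y": 0, "z": 2, "ax": 0, "ay": -0.01, "az": 0}, {"x": 0.5, "y": 0, "z": 4, "ax": 0, "ay": -0.02, "az": 0}, {"x": 0.6, "y": 0, "z": 6, "ax": 0, "ay": -0.03, "az": 0}]'

```text
time: 19.68
tool_pos: [590.4, 171.8, 132.1]
ee_rot: [-1.873, -2.135, -0.346]
force: [-2.7, -2.9, 9.4]
width: 0.1
```

Call:
jog_arm --steps '[{"x": 0.3, "y": 0, "z": 2, "ax": 0, "ay": -0.01, "az": 0}, {"x": 0.3, "y": 0, "z": 4, "ax": 0, "ay": -0.03, "az": 0}, {"x": 0.3, "y": 0, "z": 6, "ax": 0, "ay": -0.04, "az": 0}]'

```text
time: 19.93
tool_pos: [590.2, 174.1, 127.3]
ee_rot: [-1.896, -2.162, -0.311]
force: [-4.6, -3.9, 14.0]
width: 0.0
```

Call:
jog_arm --steps '[{"x": 0, "y": 0, "z": 2, "ax": 0, "ay": -0.02, "az": 0}, {"x": -0.1, "y": 0, "z": 4, "ax": 0, "ay": -0.04, "az": 0}, {"x": -0.2, "y": 0, "z": 6, "ax": 0, "ay": -0.06, "az": 0}]'

```text
time: 20.18
tool_pos: [590.0, 176.2, 122.1]
ee_rot: [-1.929, -2.2, -0.259]
force: [-6.6, -2.0, 17.0]
width: 0.0
```

Run:
```python
from h import *
where()
for a,t in ((.8,.25),(.85,.22),(.9,.2),(.93,.2),(.96,.2),(1,.2)): print(a,end=" "); fgoal(hp(a,105,t),np.pi/2,(t,0))
```

```text
t 20.1833 fix [  0.38 226.79 122.15] F fix [-6.83 -1.11 16.95] w 0.03359026215789212
0.8 shift [ 0.34 -0.36  5.21] turn [-0.   -0.02  0.  ]
0.85 shift [ 0.34 -0.34 10.26] turn [-0.   -0.05  0.  ]
0.9 shift [ 0.12 -0.33 15.2 ] turn [-0.   -0.07  0.  ]
0.93 shift [-0.1  -0.32 18.03] turn [-0.   -0.07  0.  ]
0.96 shift [-0.39 -0.31 20.86] turn [-0.   -0.07  0.  ]
1 shift [-0.89 -0.3  24.62] turn [-0.   -0.07  0.  ]
```

Call:
jog_arm --steps '[{"x": 0, "y": 0.8, "z": 1.5, "ax": 0, "ay": -0.01, "az": 0}, {"x": 0, "y": 1.5, "z": 3, "ax": 0, "ay": -0.02, "az": 0}]'

```text
time: 20.35
tool_pos: [590.2, 177.4, 118.9]
ee_rot: [-1.938, -2.212, -0.238]
force: [-8.9, -2.5, 17.8]
width: 0.1
```

Call:
jog_arm --steps '[{"x": 0, "y": -1.5, "z": 1, "ax": 0, "ay": -0.01, "az": 0}, {"x": 0, "y": -3, "z": 2.5, "ax": 0, "ay": -0.01, "az": 0}]'

```text
time: 20.52
tool_pos: [589.7, 177.8, 117.5]
ee_rot: [-1.946, -2.22, -0.235]
force: [2.1, -2.1, 16.7]
width: -0.1
```

Call:
jog_arm --steps '[{"x": 0, "y": -1, "z": 1.5, "ax": 0, "ay": -0.01, "az": 0}, {"x": 0, "y": -2, "z": 3, "ax": 0, "ay": -0.02, "az": 0}]'

```text
time: 20.68
tool_pos: [589.4, 178.4, 115.5]
ee_rot: [-1.959, -2.232, -0.222]
force: [5.7, 0.2, 15.3]
width: -0.0
```

Run:
```python
from h import *
where()
for a,t in ((.8,.2),(.85,.2),(.9,.2),(.93,.2),(.96,.2),(1,.2)): print(a,end=" "); fgoal(hp(a,105,t),np.pi/2,(t,0))
```

```text
t 20.6833 fix [  0.07 229.06 115.53] F fix [ 5.65 -0.52 15.34] w -0.03420574655967503
0.8 shift [-0.18 -0.07 -1.22] turn [ 0.   -0.02  0.  ]
0.85 shift [ 0.06 -0.08  3.5 ] turn [ 0.   -0.02  0.  ]
0.9 shift [ 0.1  -0.1   8.23] turn [ 0.   -0.02  0.  ]
0.93 shift [ 0.02 -0.11 11.06] turn [ 0.   -0.02  0.  ]
0.96 shift [-0.13 -0.13 13.9 ] turn [ 0.   -0.02  0.  ]
1 shift [-0.46 -0.14 17.68] turn [ 0.   -0.02  0.  ]
```

Friction was the lateral force; I go back +x about 1.5 mm and continue down.

Call:
jog_arm --steps '[{"x": 0, "y": 1, "z": 1.5, "ax": 0, "ay": -0.01, "az": 0}, {"x": 0, "y": 1.5, "z": 3, "ax": 0, "ay": -0.02, "az": 0}]'

```text
time: 20.85
tool_pos: [589.5, 179.4, 112.1]
ee_rot: [-1.968, -2.244, -0.2]
force: [-0.8, -0.3, 14.5]
width: 0.1
```

Call:
jog_arm --steps '[{"x": 0, "y": 0, "z": 1.5, "ax": 0, "ay": 0, "az": 0}, {"x": 0, "y": 0, "z": 3, "ax": 0, "ay": 0, "az": 0}]'

```text
time: 21.02
tool_pos: [589.3, 180.3, 108.7]
ee_rot: [-1.967, -2.244, -0.201]
force: [2.3, 1.7, 11.4]
width: 0.1
```

Call:
jog_arm --steps '[{"x": 0, "y": 0, "z": 1.5, "ax": 0, "ay": 0, "az": 0}, {"x": 0, "y": 0, "z": 3, "ax": 0, "ay": 0, "az": 0}]'

```text
time: 21.18
tool_pos: [589.1, 180.9, 105.3]
ee_rot: [-1.967, -2.244, -0.2]
force: [2.8, 1.7, 5.7]
width: -0.2
```

Run:
```python
from h import *
where()
for a,t in ((.85,.2),(.9,.2),(.93,.2),(.96,.2),(1,.2)): print(a,end=" "); fgoal(hp(a,105,t),np.pi/2,(t,0))
```

```text
t 21.1833 fix [  0.08 231.56 105.27] F fix [3.03 1.35 5.72] w -0.24526360566551803
0.85 shift [-0.26 -0.07 -7.06] turn [ 0. -0.  0.]
0.9 shift [-0.13 -0.08 -2.33] turn [ 0. -0.  0.]
0.93 shift [-0.15 -0.08  0.51] turn [ 0. -0.  0.]
0.96 shift [-0.25 -0.08  3.35] turn [ 0. -0.  0.]
1 shift [-0.5  -0.08  7.13] turn [ 0. -0.  0.]
```

Call:
jog_arm --steps '[{"x": 0, "y": 0, "z": 1, "ax": 0, "ay": 0, "az": 0}]'

```text
time: 21.27
tool_pos: [588.7, 180.9, 103.8]
ee_rot: [-1.966, -2.244, -0.199]
force: [1.2, 1.1, 4.8]
width: -0.3
```

Call:
jog_arm --steps '[{"x": 0, "y": 0, "z": 1, "ax": 0, "ay": 0, "az": 0}]'

```text
time: 21.35
tool_pos: [588.0, 180.6, 102.2]
ee_rot: [-1.966, -2.243, -0.197]
force: [1.2, 1.0, 1.8]
width: 0.1
```

Call:
jog_arm --steps '[{"x": 0, "y": 0, "z": 1, "ax": 0, "ay": 0, "az": 0}]'

```text
time: 21.43
tool_pos: [586.9, 180.2, 100.3]
ee_rot: [-1.966, -2.242, -0.193]
force: [0.4, -0.3, 0.1]
width: 0.4
```

Call:
jog_arm --steps '[{"x": 0, "y": 0, "z": 0, "ax": 0, "ay": 0, "az": 0}, {"x": 0, "y": 0, "z": 0, "ax": 0, "ay": 0, "az": 0}]'

```text
time: 21.6
tool_pos: [586.3, 179.9, 99.7]
ee_rot: [-1.965, -2.241, -0.191]
force: [-0.0, 0.1, 0.1]
width: -0.1
```

Force dropped to zero, so the handle has snapped through. I retreat and check.

Call:
jog_arm --steps '[{"x": 0, "y": 0, "z": -10, "ax": 0, "ay": 0, "az": 0}, {"x": 0, "y": 0, "z": -40, "ax": 0, "ay": 0, "az": 0}, {"x": 0, "y": 0, "z": -75, "ax": 0, "ay": 0, "az": 0}, {"x": -20, "y": 0, "z": -110, "ax": 0, "ay": 0, "az": 0}, {"x": -55, "y": 0, "z": -130, "ax": 0, "ay": 0, "az": 0}, {"x": -90, "y": 0, "z": -140, "ax": 0, "ay": 0, "az": 0}, {"x": -130, "y": 0, "z": -150, "ax": 0, "ay": 0, "az": 0}, {"x": -170, "y": 0, "z": -160, "ax": 0, "ay": 0, "az": 0}, {"x": -205, "y": 0, "z": -160, "ax": 0, "ay": 0, "az": 0}, {"x": -240, "y": 0, "z": -160, "ax": 0, "ay": 0, "az": 0}, {"x": -260, "y": 0, "z": -160, "ax": 0, "ay": 0, "az": 0}, {"x": -260, "y": 0, "z": -160, "ax": 0, "ay": 0, "az": 0}]'

```text
time: 22.6
tool_pos: [624.2, -111.0, 204.1]
ee_rot: [-1.975, -2.235, -0.189]
force: [-0.6, -0.2, -0.4]
width: 0.1
```

Run:
```python
from h import *
where()
k=arm.get_calibration("wrist")
im=arm.capture("wrist")
for t in ("nest","cover_far_corner","cover_near_corner","handle_grip","clamp_spindle"): print(t,[(np.round(d["pixel"],1).tolist(),round(d["score"],2)) for d in arm.landmark_of("wrist",t)[:2]])
print(proj(k,w(p,[NEST,[-55,50,12],grip(1),[0,17,45]])))
S=arm.capture("scene")
k=arm.get_calibration("scene")
print([np.round(d["pixel"],1) for d in arm.landmark_of("scene","handle_grip")[:1]],proj(k,w(p,[grip(1),grip(.93)])))
a=cv2.resize(im[0:380,100:560],(440,600*380//600+0)) if 0 else cv2.resize(im,(560,420))
b=cv2.resize(S[225:345,215:385],(240,420),interpolation=2)
cv2.imwrite("pics/fin.png",cv2.hconcat([a,b])[:,:,::-1])
```

```text
t 22.6 fix [ -2.91 -62.4  204.06] F fix [-0.64 -0.15 -0.43] w 0.11854370836241479
nest [([377.6, 145.5], 0.83)]
cover_far_corner [([378.8, 146.6], 0.85), ([140.0, 117.7], 0.84)]
cover_near_corner [([47.2, 242.4], 0.71)]
handle_grip []
clamp_spindle [([324.7, 192.9], 0.58), ([326.9, 184.8], 0.56)]
[[378.08 143.48]
 [270.09 144.4 ]
 [322.53 -99.96]
 [324.31 172.1 ]]
[array([377.8, 302.6])] [[379.99 301.52]
 [380.17 299.92]]
```

View pics/fin.png

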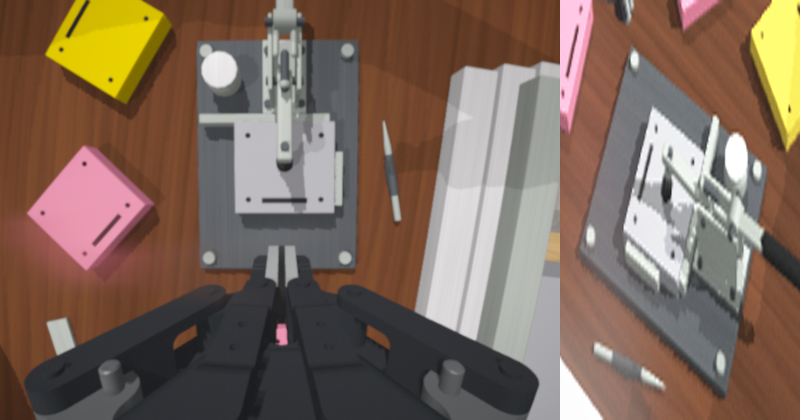

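```bash
python3 -c "
from station import arm
print(arm.state()['joint_vel'].round(3)); print(arm.close_job())"
```

```text
[ 0.004  0.002  0.006 -0.001  0.001  0.002 -0.   ]
the job is handed in; nothing more can be done
None
```

The cover is seated against the fence and the end stop, the clamp is locked on it, and I handed the job in at about 23 s of the 72 s allowed. The hand-in reports no verdict.

- **Seating the cover:** I pushed it to the end stop with two open fingers, then to the fence the same way. A last nudge with the fingers shut confirmed the end stop: it met firm resistance after less than 0.5 mm. Force readings on the cover peaked at about 12 N.
- **Locking the clamp:** I pushed the handle down along its arc with the fingertips. The highest reading was about 20 N, part of it sideways friction. The handle then snapped through by itself and the force fell to zero, after which I retreated.

**Last checks:**
- The picture shows the handle down and the pad on the cover.
- The far corner and nest detections agree within about 1.5 px, which is about 1.5 mm at that distance.
- The handle grip detection lies about 2 px from its predicted locked position. At that resolution it cannot tell locked from just past over-center; the force drop is the better evidence.
- The rivet tin and scriber look unmoved. The other bystanders were mostly out of view in that picture, and I did not measure any of them.

**Not confirmed:**
- The network did not find the cover's near corner in the last picture, so I judged that side by eye only.
- One earlier look hinted at a gap of up to about 2 mm at the end stop; the nudge contradicted it.
- I could not measure the spindle's pressing force directly.

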